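# Measure the free run of a display board with a spring-return rule

### The arm

A 6-joint arm with a two-finger parallel gripper is mounted at the origin on a cart in front of the work surface, level with it; the furniture and walls round the work are solid. World frame = base frame: x ahead of the robot, y to its left, z up, the work surface at z = 0. Lengths are in m, angles in rad, forces in N, time in s.
With the tool pointing down it reaches from about 0.275 to 0.875 m from the base axis. Payload 12.5 kg.
Tool frame: the origin (TCP) lies midway between the tips of the shut fingers; the grasp point (between the pads) lies manip.hold_point_z behind it (manip.hold_point_z is the distance from the TCP to the grasp point, in m); y points along the fingers, x is the direction in which the jaws open and shut, and the axes are right-handed (so a half turn about y gives the same grasp; the last joint's range is limited). The gripper opens to 85 mm and grips with 20 to 120 N. Pads are 22 mm wide; open, the fingers measure 114 mm over their backs; the gripper's body (76 mm by 85 mm) begins 54 mm behind the grasp point. The pads swing forward as they close: fully open they stand 13 mm farther back than shut.
Start: joints at [-1.426, 0.351, 1.652, -0, 1.139, -0.085], TCP at [0.125, -0.536, 0.231] pointing down, gripper open.
Joint ranges: [-2.75, 2.75], [-0.79, 2.1], [0.01, 2.65], [-1.57, 4.71], [0.07, 3.14], [-2.87, 2.87]. Speed limits (rad/s): [2.22, 2.22, 2.79, 3.14, 3.14, 3.14].

### API

Orientations are given as a rotation vector (axis times angle).
In Python, from cell import telemetry, viewer, manip gives the robot as it stands. The module is installed in compiled form; this text tells all that it offers.
- The arm moves only by the tool apply_moves, never from a script. Its argument "increments" is a list of rows, each an object with "translation": the shift along the tool's x, y, z in m, a list of three; "yaw": the turn about the tool's y in rad. A call has 1 to 8 rows; each row shifts and turns the commanded pose from where the row before left it, along the tool's axes as they then stand; what a row does not reach is not made up. A row lasts 1/12 s, in which the tool goes at most 41.7 mm and 7.16 degrees, less where a joint would pass 70% of its speed; a pose out of reach is approached as far as the arm can. A call is refused whole if a number of a shift passes 0.0417 or a number of a turn 0.125, either way. A call with a gripper value outside its range is refused whole. "grip" is the closure in counts, from 0 (fully open) to 255 (shut), set as the call begins (left out, the last holds). The fingers move at their own pace and stop on an object; "squeeze" is the grip in N (left out, the last holds). Time passes only in rows, so rows that do not move let the fingers close. It gives the time, the measured TCP pose, the force and the opening at its end, in the units of the state.
- telemetry.sense(): the state, without advancing time (a new reading comes with each control period).
- viewer.snapshot(name): name is "side" or "top" or "wrist"; returns a dict with "frame" (384x512x3 uint8, red, green, blue), "vfov" (degrees; the focal length in pixels is half the picture's height over the tangent of half this angle, whatever the lens; pixels are square), "cx", "cy" (the principal point, pixels), "R" (3x3) and "t" (3): a world point X has camera coordinates R X + t; the wrist camera has in their place "tool_from_camera" (4x4, takes a point from camera to tool coordinates, whose origin is the TCP and whose axes are the tool frame's). Camera axes: x right, y down, z forward; pixel columns grow to the right and rows downward; lengths in m; the calibration is good to about 2 mm. A picture is of the moment at which its call begins: read the wrist's pose just before it. There is no depth.
- manip.job_done(): hands the job in, once; it reports no verdict.
The state is a dict: "time_s": time; "joints": joint angles; "joint_vel": joint speeds; "tau": joint torques, N m; "ee_pos": TCP position; "ee_rot": TCP orientation; "force": force on the tool from outside, world axes, zero at the start; "wrist_torque": the same for the moment, N m; "finger_gap": opening from 0.0 (shut) to 1.0 (fully open).
Only numpy, scipy, OpenCV 4.12 (cv2) and the standard library are available. Lean on these libraries where they do the work, as an engineer would, in place of code of your own. Each camera call takes 0.05 s, during which the arm holds its last target.

### The job

Measure how much room is left on the wooden display board: hook the spring rule's blade over the outside of the board's raised lip, back the rule away along the board until its back end just meets the carved box without shoving the box along, and then press the lock button down so that the reading is kept. Leave the rule lying there flat on the board, hooked, drawn out and locked, and leave everything else where it stands.

Things in the scene. Friction and masses are not known exactly. Their poses are not given: they have to be found in the camera images.
- rule_center (a point): centre of the spring rule's case, half-way up (20 mm above its sole): a loose grey block 130 long (x) x 34 wide (y) x 40 mm high, about 0.6 kg, black band round it, starting flat on the table (z = 0); grasp across the 34 mm. +x points out of the mouth, along the blade; z up. Let go on the board, its rubber sole holds it still against the blade's spring
- rule_back (a point): centre of the flat back face of the rule's case (65 mm behind rule_center along -x, 20 mm above the sole); axes as rule_center
- hook_tip (a point): lower edge, on the inner (case-facing) side, of the hook at the blade's end, 3 mm above the sole's level; with the blade fully in it is 92 mm in front (+x) of rule_center and 27 mm in front of the mouth. Hook: steel plate 20 mm wide, 3 mm thick. Blade: steel, 16 x 2 mm, its underside 14.5 mm above the sole. Axes as rule_center
- blade (a joint): how far the blade is drawn out of the case, m: 0 = fully in (as at the start), 0.09 = fully out. Its spring pulls it in with 1.6 N at 0 to 2.3 N at 0.09
- lock_top (a point): centre of the top of the lock button, a black ribbed button 22 x 18 mm that stands 10 mm above the top of the case, 42 mm in front of rule_center (towards the mouth). Pressed straight down it travels 4 mm, needs about 2 N, stays down, and brakes the blade in the case
- lock (a joint): travel of the lock button, m: 0 = up (blade free), about 0.004 = fully down (blade locked)
- lip_edge (a point): middle of the outer top edge of the board's lip, 22 mm above the table. Fixed mid-brown wooden board, 330 (x) x 100 (y) x 10 mm thick, on the table; a lip 8 mm thick (x), 12 mm higher than the board, runs along its +x end, the left end as the robot sees it. +x points away from the board, -x along the board to the carved box, z up
- box_center (a point): centre (half-way up, 23 mm above the board) of the carved red-brown wooden box, 63 (x) x 57 (y) x 46 mm high, 0.9 kg, that stands loose near the board's other end. Its x axis runs roughly along the board; its face towards the lip is 32 mm in +x from this point
- jar_a: bystander: lidded candle jar with an orange-brown lid, 68 mm wide, 102 mm high; origin under its centre
- jar_b: bystander: screw-lid glass jar, 70 mm wide, 108 mm high; origin under its centre

How it is judged:
By the outcome, as a careful person would: the job done as asked, in the order asked, and still so for the second after the job is handed in, with the robot touching nothing.
It also fails if it takes over 51 s, if anything falls off the work surface, if the arm or the gripper's body presses on something with over 40 N, if the wrist force passes 120 N, or if a joint passes its speed limit or range.

## Working session

There is one attempt and no reset: what is moved stays moved. The work goes in short steps, Python scripts to look and compute and a tool call to move; the robot and the scene stay as the last step left them, time stands still between calls to the robot, and variables do not carry over. Pictures are saved under pics/ and viewed, and the job is handed in when it is done.

Besides the shell and the picture viewer there is one more tool, called after ">>>" by a JSON object that holds its "method" and its "body", one argument or row to a line. apply_moves: Moves the arm, as the interface text tells. Its arguments: {"type":"object","properties":{"increments":{"type":"array","items":{"type":"object","properties":{"translation":{"type":"array","items":{"type":"number"}},"yaw":{"type":"number"}}}},"grip":{"type":"number"},"squeeze":{"type":"number"}},"required":["increments"]}

```bash
mkdir -p pics; cat > h.py <<'E'
import numpy as np,cv2
from cell import telemetry, viewer, manip
from scipy.spatial.transform import Rotation as Ro
def snap(n,fn):
    s=telemetry.sense(); d=viewer.snapshot(n); cv2.imwrite('pics/'+fn+'.png',cv2.cvtColor(d['frame'],cv2.COLOR_RGB2BGR))
    H=d['frame'].shape[0]; f=H/2/np.tan(np.radians(d['vfov'])/2)
    if 'R' in d: R=np.array(d['R']);t=np.array(d['t'])
    else:
        T=np.array(d['tool_from_camera']);Rt=Ro.from_rotvec(s['ee_rot']).as_matrix()
        Rw=Rt@T[:3,:3];o=Rt@T[:3,3]+np.array(s['ee_pos']);R=Rw.T;t=-R@o
    c=dict(f=f,cx=d['cx'],cy=d['cy'],R=R,t=t); np.savez('pics/'+fn+'.npz',**c); return c
def load(fn): return {k:v for k,v in np.load('pics/'+fn+'.npz').items()}
def px(c,u,v,z):
    d=c['R'].T@np.array([(u-c['cx'])/c['f'],(v-c['cy'])/c['f'],1]);o=-c['R'].T@c['t'];return o+d*(z-o[2])/d[2]
def proj(c,X):
    p=c['R']@np.array(X)+c['t'];return p[:2]/p[2]*c['f']+[c['cx'],c['cy']]
E
python3 - <<'E'
from h import *
for n in ['top','side','wrist']:
    c=snap(n,n+'0'); print(n,c['f'],-c['R'].T@c['t'])
s=telemetry.sense();print(s,manip.hold_point_z);print(Ro.from_rotvec(s['ee_rot']).as_matrix().round(3))
E
```

```text
top 452.80613196390243 [0.36598071 0.01291571 1.49307932]
side 499.43766505170225 [0.14397943 1.37194235 1.02066447]
wrist 269.40553065402963 [ 0.19762615 -0.51810792  0.37278627]
{'time_s': 0.15, 'joints': array([-1.42560821e+00,  3.51085463e-01,  1.65223691e+00, -8.49532759e-06,
        1.13909823e+00, -8.45937538e-02]), 'joint_vel': array([ 0.00029792, -0.00194589, -0.00330688,  0.00038841,  0.00099335,
       -0.00034817]), 'tau': array([ 4.94196684e-04, -5.06248963e+01, -2.91499114e+01, -6.76538752e-05,
        3.33293370e-03,  3.29479360e-05]), 'ee_pos': array([ 0.12526285, -0.53530367,  0.23091216]), 'ee_rot': array([-1.30858768,  1.03869137, -1.0376752 ]), 'force': array([ 0.63157981,  0.12669613, -0.50176637]), 'wrist_torque': array([-0.02403244, -0.00398613,  0.01363907]), 'finger_gap': 1.0005876575902932} 0.0187
[[ 0.228 -0.     0.974]
 [-0.974  0.001  0.228]
 [-0.001 -1.     0.   ]]
```

View pics/top0.png

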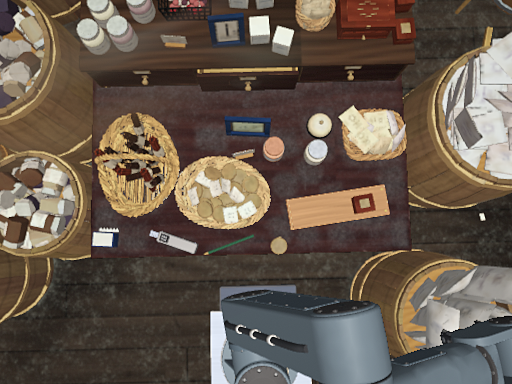

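View pics/side0.png

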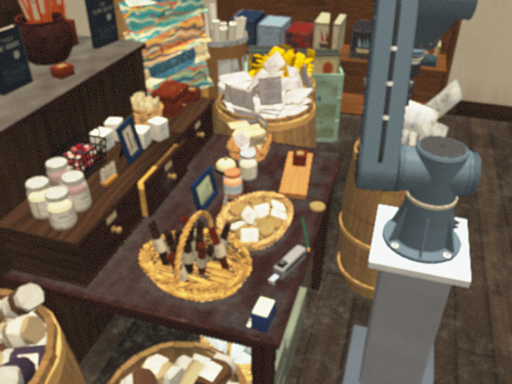

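View pics/wrist0.png

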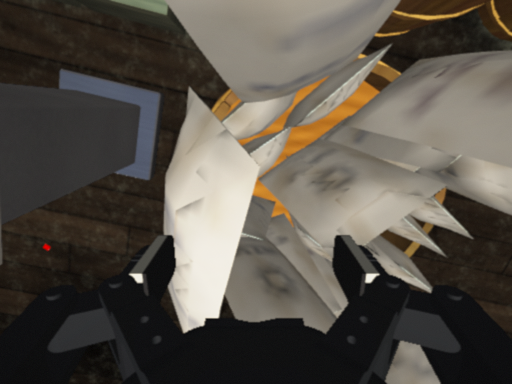

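```bash
python3 - <<'E'
import cv2
im=cv2.imread('pics/top0.png')
a=cv2.resize(im[220:265,140:210],None,fx=8,fy=8,interpolation=cv2.INTER_CUBIC)
b=cv2.resize(im[175:240,275:400],None,fx=6,fy=6,interpolation=cv2.INTER_CUBIC)
cv2.imwrite('pics/a.png',a);cv2.imwrite('pics/b.png',b)
im=cv2.imread('pics/side0.png')
cv2.imwrite('pics/c.png',cv2.resize(im[235:300,255:320],None,fx=8,fy=8,interpolation=cv2.INTER_CUBIC))
E
```

```text
(no output)
```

View pics/a.png

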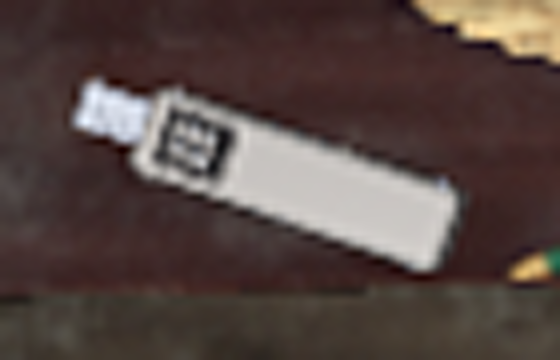

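View pics/b.png

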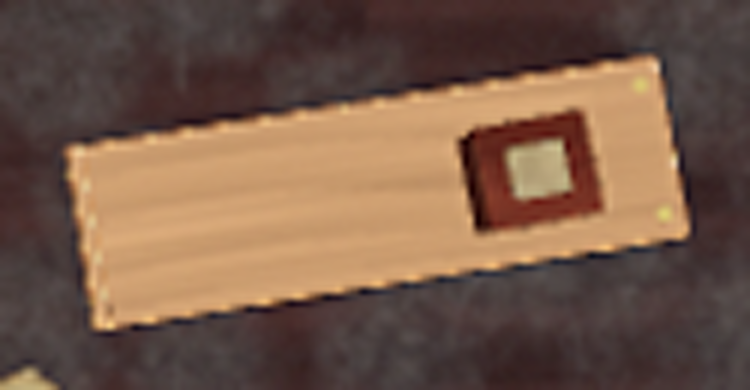

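View pics/c.png

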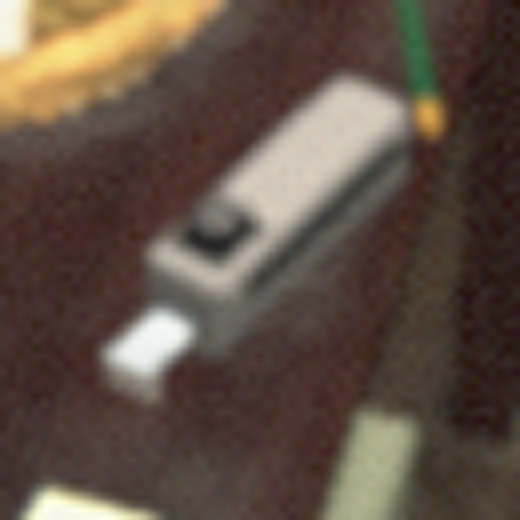

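```bash
python3 - <<'E'
from h import *
c=load('top0')
def P(lst,o,s,z): return np.array([px(c,(u+.5)/s-.5+o[0],(v+.5)/s-.5+o[1],z) for u,v in lst])
def e(a,b): d=b-a; return np.linalg.norm(d[:2]).round(4),np.degrees(np.arctan2(d[1],d[0])).round(2)
r=P([(176,90),(140,167),(428,272),(460,190)],(140,220),8,.04)
print('rule',r.round(4),r.mean(0)); print(e(r[3],r[0]),e(r[2],r[1]),e(r[1],r[0]),e(r[2],r[3]))
h=P([(95,80),(78,128)],(140,220),8,.016);print('hook',h.mean(0),e(h.mean(0)*0+r.mean(0),h.mean(0)))
b=P([(67,148),(98,329)],(275,175),6,.022); b2=P([(657,57),(690,237)],(275,175),6,.010)
print('lip',b,b.mean(0),'end',b2, b2.mean(0)); print(e(b2[0],b[0]),e(b2[1],b[1]),e(b[1],b[0]),e(b2[1],b2[0]),e(b2.mean(0),b.mean(0)))
x=P([(473,132),(582,110),(603,212),(484,232)],(275,175),6,.056)
print('box',x,x.mean(0),e(x[1],x[0]),e(x[2],x[3]),e(x[3],x[0]),e(x[2],x[1]))
E
```

```text
rule [[0.4113 0.308  0.04  ]
 [0.381  0.3224 0.04  ]
 [0.3367 0.2079 0.04  ]
 [0.3688 0.1948 0.04  ]] [0.37446588 0.2582858  0.04      ]
(np.float64(0.1209), np.float64(69.42)) (np.float64(0.1228), np.float64(68.85)) (np.float64(0.0336), np.float64(-25.47)) (np.float64(0.0347), np.float64(-22.13))
hook [0.40726625 0.34923842 0.016     ] (np.float64(0.0967), np.float64(70.17))
lip [[ 0.50508028 -0.09381834  0.022     ]
 [ 0.40649132 -0.10753759  0.022     ]] [ 0.4557858  -0.10067796  0.022     ] end [[ 0.54883644 -0.42086566  0.01      ]
 [ 0.44932241 -0.43363766  0.01      ]] [ 0.49907942 -0.42725166  0.01      ]
(np.float64(0.33), np.float64(97.62)) (np.float64(0.3289), np.float64(97.48)) (np.float64(0.0995), np.float64(7.92)) (np.float64(0.1003), np.float64(7.31)) (np.float64(0.3294), np.float64(97.55))
box [[ 0.5053101  -0.3074518   0.056     ]
 [ 0.5157001  -0.36599368  0.056     ]
 [ 0.461084   -0.37439212  0.056     ]
 [ 0.45196551 -0.31082208  0.056     ]] [ 0.48351493 -0.33966492  0.056     ] (np.float64(0.0595), np.float64(100.06)) (np.float64(0.0642), np.float64(98.16)) (np.float64(0.0535), np.float64(3.62)) (np.float64(0.0553), np.float64(8.74))
```

>>> {"method": "apply_moves", "body": {
  "increments": [
    {"translation": [-0.02, -0.004, 0.036]},
    {"translation": [-0.02, -0.004, 0.036]},
    {"translation": [-0.02, -0.004, 0.036]},
    {"translation": [-0.02, -0.004, 0.036]},
    {"translation": [-0.02, -0.004, 0.036]},
    {"translation": [-0.02, -0.004, 0.036]},
    {"translation": [-0.02, -0.004, 0.036]},
    {"translation": [-0.02, -0.004, 0.036]}
  ]
}}

```text
schema error: expected keys translation, yaw
```

>>> {"method": "apply_moves", "body": {
  "increments": [
    {"translation": [0, 0, 0], "yaw": -0.1228},
    {"translation": [0, 0, 0], "yaw": -0.1228},
    {"translation": [0, 0, 0], "yaw": -0.1228},
    {"translation": [0, 0, 0], "yaw": -0.1228},
    {"translation": [0, 0, 0], "yaw": -0.1228},
    {"translation": [0, 0, 0], "yaw": -0.1228},
    {"translation": [0, 0, 0], "yaw": -0.1228},
    {"translation": [0, 0, 0], "yaw": -0.1228}
  ]
}}

```text
time_s: 0.82
ee_pos: [0.1253, -0.5354, 0.231]
ee_rot: [-1.552, 0.277, -0.276]
force: [1.1, 0.4, 0.3]
finger_gap: 1.0
```

```bash
cat >> h.py <<'E'
def st():
    s=telemetry.sense();R=Ro.from_rotvec(s['ee_rot']).as_matrix();p=np.array(s['ee_pos'])
    print('t',round(s['time_s'],2),'p',p.round(4),'head',np.degrees(np.arctan2(R[1,2],R[0,2])).round(2),'ydir',R[:,1].round(3),'F',np.round(s['force'],2),'T',np.round(s['wrist_torque'],2),'gap',round(s['finger_gap'],3),'q',np.round(s['joints'],2))
    return p,R
def to(X,head=None):
    p,R=st(); print('tool delta',(R.T@(np.array(X)-p)).round(4), 'yaw', None if head is None else -np.radians(head-np.degrees(np.arctan2(R[1,2],R[0,2]))).round(4))
E
python3 - <<'E'
from h import *
st(); snap('wrist','w1')
E
```

```text
t 0.82 p [ 0.1253 -0.5354  0.231 ] head 69.8 ydir [-0.     0.001 -1.   ] F [1.11 0.35 0.3 ] T [ 0.04 -0.05  0.  ] gap 1.0 q [-1.43  0.35  1.65  0.    1.14 -1.07]
```

View pics/w1.png

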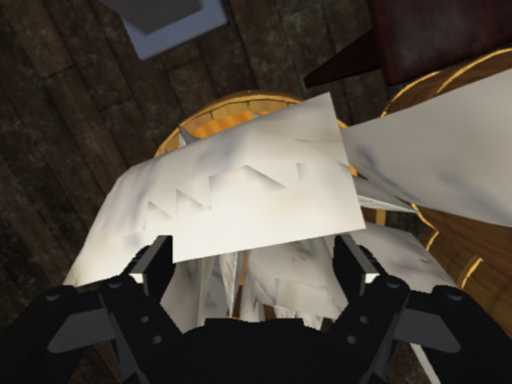

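>>> {"method": "apply_moves", "body": {
  "increments": [
    {"translation": [0.02, -0.004, 0.036], "yaw": 0},
    {"translation": [0.02, -0.004, 0.036], "yaw": 0},
    {"translation": [0.02, -0.004, 0.036], "yaw": 0},
    {"translation": [0.02, -0.004, 0.036], "yaw": 0},
    {"translation": [0.02, -0.004, 0.036], "yaw": 0},
    {"translation": [0.02, -0.004, 0.036], "yaw": 0},
    {"translation": [0.02, -0.004, 0.036], "yaw": 0},
    {"translation": [0.02, -0.004, 0.036], "yaw": 0}
  ]
}}

```text
time_s: 1.53
ee_pos: [0.3774, -0.3203, 0.2636]
ee_rot: [-1.552, 0.284, -0.284]
force: [0.0, -1.0, -0.5]
finger_gap: 1.002
```

```bash
python3 - <<'E'
from h import *
st(); snap('wrist','w2')
E
```

```text
t 1.53 p [ 0.3774 -0.3203  0.2636] head 69.26 ydir [ 0. -0. -1.] F [ 0.02 -1.04 -0.53] T [0.01 0.05 0.01] gap 1.002 q [-0.8   0.22  1.75 -0.    1.18 -0.44]
```

View pics/w2.png

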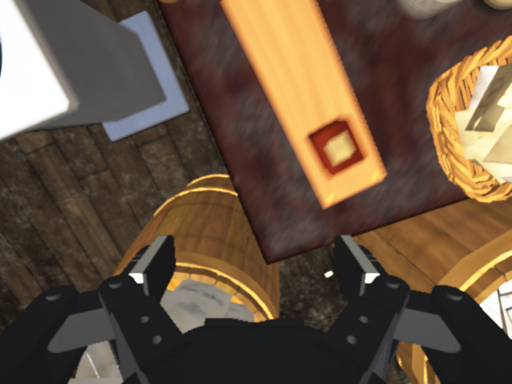

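>>> {"method": "apply_moves", "body": {
  "increments": [
    {"translation": [-0.014, 0, 0.037], "yaw": 0},
    {"translation": [-0.014, 0, 0.037], "yaw": 0},
    {"translation": [-0.014, 0, 0.037], "yaw": 0},
    {"translation": [0, 0, 0], "yaw": 0},
    {"translation": [0, 0, 0], "yaw": 0}
  ]
}}

```text
time_s: 2.0
ee_pos: [0.3759, -0.2021, 0.2635]
ee_rot: [-1.553, 0.281, -0.282]
force: [-0.3, -1.0, -0.2]
finger_gap: 0.997
```

```bash
python3 - <<'E'
from h import *
st(); snap('wrist','w3')
im=cv2.imread('pics/w3.png'); cv2.imwrite('pics/w3z.png',cv2.resize(im[0:260,180:460],None,fx=2.8,fy=2.3))
cv2.imwrite('pics/w3a.png',cv2.resize(im[0:180,150:350],None,fx=3,fy=3,interpolation=cv2.INTER_CUBIC))
E
```

```text
t 2.0 p [ 0.3759 -0.2021  0.2635] head 69.47 ydir [ 0. -0. -1.] F [-0.29 -0.99 -0.25] T [-0.01 -0.   -0.04] gap 0.997 q [-0.6   0.08  1.91 -0.    1.15 -0.24]
```

View pics/w3.png

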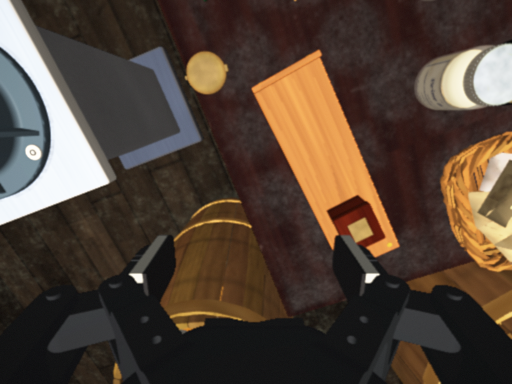

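```bash
python3 - <<'E'
import cv2
im=cv2.imread('pics/w3.png'); cv2.imwrite('pics/w3b.png',cv2.resize(im[40:110,245:335],None,fx=8,fy=8,interpolation=cv2.INTER_CUBIC))
cv2.imwrite('pics/w3c.png',cv2.resize(im[185:265,320:410],None,fx=7,fy=7,interpolation=cv2.INTER_CUBIC))
E
```

```text
(no output)
```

View pics/w3b.png

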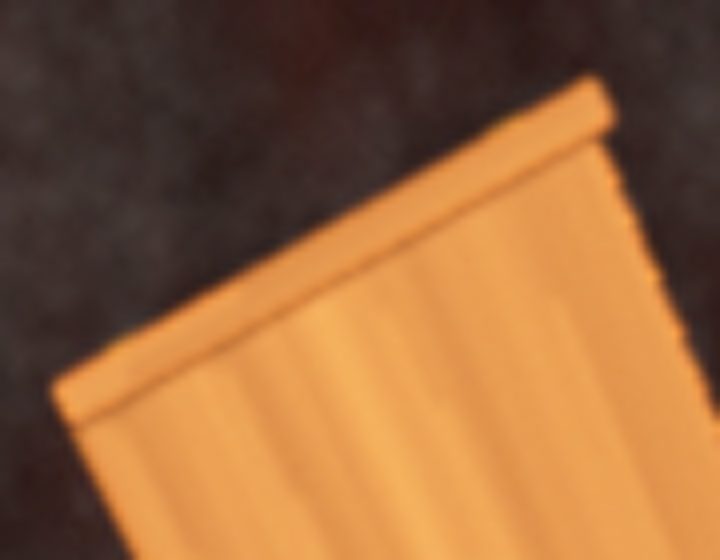

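View pics/w3c.png

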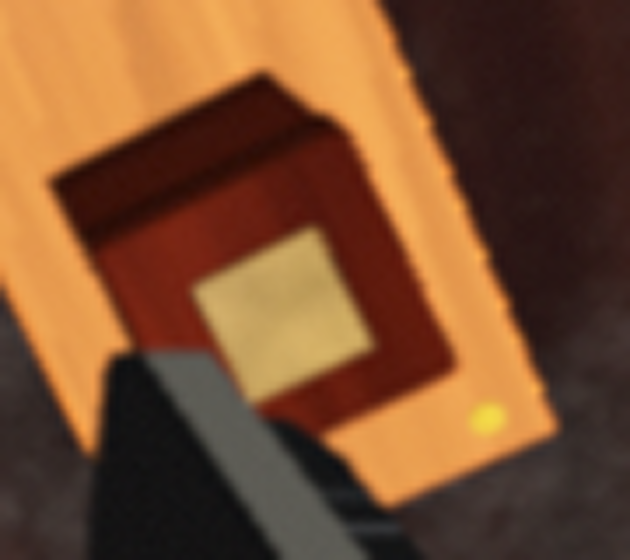

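```bash
python3 - <<'E'
from h import *
c=load('w3')
def P(lst,o,s,z): return np.array([px(c,(u+.5)/s-.5+o[0],(v+.5)/s-.5+o[1],z) for u,v in lst])
def e(a,b): d=b-a; return np.linalg.norm(d[:2]).round(4),np.degrees(np.arctan2(d[1],d[0])).round(2)
b=P([(595,73),(52,384)],(245,40),8,.022); print('lip',b,b.mean(0),e(b[1],b[0]))
x=P([(267,72),(51,182)],(320,185),7,.010); print('boxface',x,x.mean(0),e(x[1],x[0]))
x2=P([(345,130),(455,362)],(320,185),7,.056); print('boxtop',x2,e(x2[1],x2[0]))
x3=P([(330,120),(95,245)],(320,185),7,.050); print('boxtopedge',x3,x3.mean(0),e(x3[1],x3[0]))
u=np.array([np.cos(np.radians(97.6)),np.sin(np.radians(97.6))]); print((x.mean(0)-b.mean(0))[:2]@u,(x3.mean(0)-b.mean(0))[:2]@u)
be=P([(557,430)],(320,185),7,.010);print('boardend corner',be,e(be[0],b[0]))
E
```

```text
lip [[ 0.50585218 -0.09467241  0.022     ]
 [ 0.40759048 -0.10803443  0.022     ]] [ 0.45672133 -0.10135342  0.022     ] (np.float64(0.0992), np.float64(7.74))
boxface [[ 0.50727867 -0.31048883  0.01      ]
 [ 0.45543651 -0.31889228  0.01      ]] [ 0.48135759 -0.31469056  0.01      ] (np.float64(0.0525), np.float64(9.21))
boxtop [[ 0.50649611 -0.30687344  0.056     ]
 [ 0.51578955 -0.36418045  0.056     ]] (np.float64(0.0581), np.float64(99.21))
boxtopedge [[ 0.50597412 -0.30673809  0.05      ]
 [ 0.45465893 -0.31645438  0.05      ]] [ 0.48031653 -0.31159623  0.05      ] (np.float64(0.0522), np.float64(10.72))
-0.21472138917026154 -0.2115165608187339
boardend corner [[ 0.54929344 -0.42039654  0.01      ]] (np.float64(0.3286), np.float64(97.6))
```

>>> {"method": "apply_moves", "body": {
  "increments": [
    {"translation": [-0.0135, 0, 0.036], "yaw": 0},
    {"translation": [-0.0135, 0, 0.036], "yaw": 0},
    {"translation": [-0.0135, 0, 0.036], "yaw": 0},
    {"translation": [-0.0135, 0, 0.036], "yaw": 0},
    {"translation": [-0.0135, 0, 0.036], "yaw": 0},
    {"translation": [-0.0135, 0, 0.036], "yaw": 0},
    {"translation": [-0.0135, 0, 0.036], "yaw": 0},
    {"translation": [-0.0135, 0, 0.036], "yaw": 0}
  ]
}}

```text
time_s: 2.72
ee_pos: [0.3763, 0.1052, 0.2635]
ee_rot: [-1.552, 0.283, -0.284]
force: [0.9, -1.0, 0.3]
finger_gap: 0.998
```

>>> {"method": "apply_moves", "body": {
  "increments": [
    {"translation": [-0.0135, 0.03, 0.02], "yaw": 0},
    {"translation": [0, 0.03, 0], "yaw": 0},
    {"translation": [0, 0, 0], "yaw": 0}
  ]
}}

```text
time_s: 2.97
ee_pos: [0.3684, 0.1275, 0.1994]
ee_rot: [-1.555, 0.287, -0.276]
force: [-0.9, -0.1, 0.3]
finger_gap: 1.0
```

```bash
python3 - <<'E'
from h import *
st(); snap('wrist','w4')
E
```

```text
t 2.97 p [0.3684 0.1275 0.1994] head 69.45 ydir [-0.007 -0.002 -1.   ] F [-0.93 -0.13  0.31] T [-0.01 -0.05 -0.05] gap 1.0 q [ 0.21  0.1   2.06 -0.    0.98  0.57]
```

View pics/w4.png

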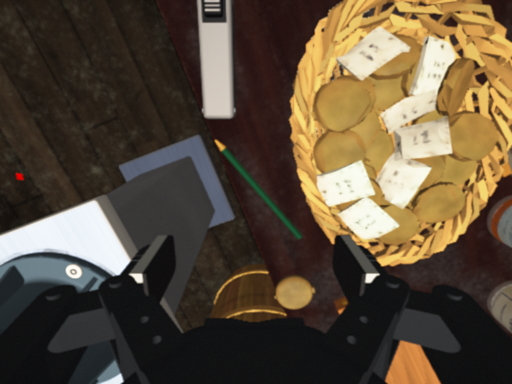

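```bash
python3 - <<'E'
from h import *
c=load('w4')
def e(a,b): d=b-a; return np.linalg.norm(d[:2]).round(4),np.degrees(np.arctan2(d[1],d[0])).round(2)
im=cv2.imread('pics/w4.png'); cv2.imwrite('pics/w4a.png',cv2.resize(im[0:130,180:255],None,fx=6,fy=4.6,interpolation=cv2.INTER_CUBIC))
a=[px(c,u,v,.04) for u,v in [(199,30),(203.5,110),(231,30),(234,110),(203,117),(235,116)]]
print(np.round(a,4),e(a[1],a[0]),e(a[3],a[2]),e(a[1],a[3]))
r=np.radians(69.5);ux=np.array([np.cos(r),np.sin(r)])
print((a[4]+a[5])[:2]/2+.065*ux)
E
```

```text
[[0.3683 0.2843 0.04  ]
 [0.3419 0.2128 0.04  ]
 [0.398  0.2731 0.04  ]
 [0.3726 0.2013 0.04  ]
 [0.3385 0.2063 0.04  ]
 [0.3713 0.1952 0.04  ]] (np.float64(0.0762), np.float64(69.73)) (np.float64(0.0761), np.float64(70.51)) (np.float64(0.0328), np.float64(-20.49))
[0.3776777  0.26164655]
```

View pics/w4a.png

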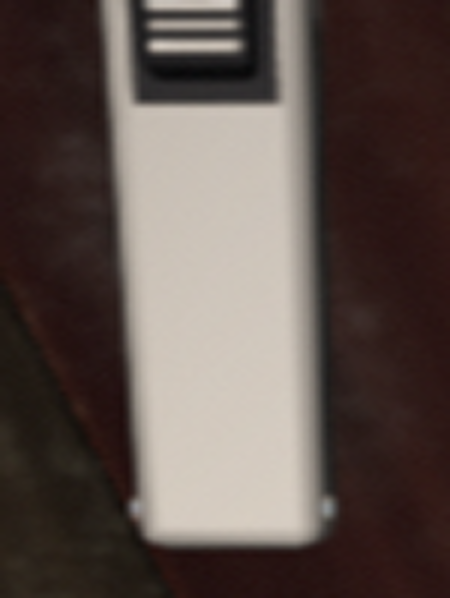

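```bash
python3 - <<'E'
from h import *
to([.3765,.260,.11],70); to([.3765,.260,.006])
E
```

```text
t 3.02 p [0.3695 0.1271 0.2018] head 69.4 ydir [-0.005 -0.001 -1.   ] F [ 0.4  -0.23  0.75] T [-0.02  0.01  0.02] gap 1.002 q [ 0.21  0.1   2.06 -0.    0.99  0.57]
tool delta [-0.0399  0.0916  0.1271] yaw -0.0105
t 3.02 p [0.3695 0.1271 0.2018] head 69.4 ydir [-0.005 -0.001 -1.   ] F [ 0.4  -0.23  0.75] T [-0.02  0.01  0.02] gap 1.002 q [ 0.21  0.1   2.06 -0.    0.99  0.57]
tool delta [-0.0394  0.1956  0.1274] yaw None
```

>>> {"method": "apply_moves", "body": {
  "increments": [
    {"translation": [-0.01, 0.023, 0.0318], "yaw": -0.01},
    {"translation": [-0.01, 0.023, 0.0318], "yaw": 0},
    {"translation": [-0.01, 0.023, 0.0318], "yaw": 0},
    {"translation": [-0.01, 0.023, 0.0318], "yaw": 0},
    {"translation": [0, 0, 0], "yaw": 0},
    {"translation": [0, 0, 0], "yaw": 0}
  ]
}}

```text
time_s: 3.52
ee_pos: [0.3775, 0.2611, 0.1116]
ee_rot: [-1.554, 0.274, -0.273]
force: [0.2, -0.8, 0.0]
finger_gap: 1.0
```

```bash
python3 - <<'E'
from h import *
snap('wrist','w5'); to([.3765,.260,.006],70)
E
```

```text
t 3.57 p [0.3777 0.2605 0.1123] head 69.97 ydir [ 0.001  0.    -1.   ] F [ 0.53  0.39 -0.03] T [-0.01 -0.02 -0.03] gap 0.997 q [ 0.5   0.36  1.99 -0.    0.79  0.85]
tool delta [-0.001   0.1063 -0.0009] yaw -0.0006
```

View pics/w5.png

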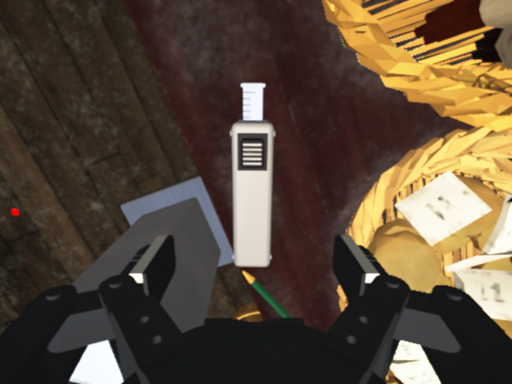

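```bash
python3 - <<'E'
from h import *
c=load('w5')
a=np.array([px(c,u,v,z) for u,v,z in [(231,127,.04),(274,127,.04),(234,266,.04),(271,266,.04),(253,153,.05),(253,83,.0165)]])
r=np.radians(70);ux=np.array([np.cos(r),np.sin(r)])
print(a.round(4)); print('front',(a[0]+a[1])[:2]/2,'back+65',(a[2]+a[3])[:2]/2+.065*ux,'but-42',a[4][:2]-.042*ux,'hook-95',a[5][:2]-.095*ux)
f=(a[0]+a[1]-a[2]-a[3])[:2]/2;print(np.linalg.norm(f),np.degrees(np.arctan2(f[1],f[0])))
E
```

```text
[[0.3814 0.323  0.04  ]
 [0.4127 0.3116 0.04  ]
 [0.3391 0.2072 0.04  ]
 [0.3707 0.1958 0.04  ]
 [0.3911 0.2997 0.05  ]
 [0.4089 0.3488 0.0165]]
front [0.39708265 0.31728249] back+65 [0.37714731 0.26254534] but-42 [0.37676585 0.26020803] hook-95 [0.37638859 0.25955813]
0.1232543807678821 69.99447385703803
```

>>> {"method": "apply_moves", "body": {
  "increments": [
    {"translation": [-0.001, 0.035, 0], "yaw": 0},
    {"translation": [0, 0.035, 0], "yaw": 0},
    {"translation": [0, 0.026, 0], "yaw": 0},
    {"translation": [0, 0.009, 0], "yaw": 0},
    {"translation": [0, 0, 0], "yaw": 0}
  ]
}}

```text
time_s: 3.98
ee_pos: [0.3759, 0.26, 0.0062]
ee_rot: [-1.554, 0.276, -0.274]
force: [0.6, 0.5, -0.3]
finger_gap: 1.001
```

>>> {"method": "apply_moves", "body": {
  "increments": [
    {"translation": [0, 0, 0], "yaw": 0},
    {"translation": [0, 0, 0], "yaw": 0},
    {"translation": [0, 0, 0], "yaw": 0},
    {"translation": [0, 0, 0], "yaw": 0},
    {"translation": [0, 0, 0], "yaw": 0},
    {"translation": [0, 0, 0], "yaw": 0}
  ],
  "grip": 255,
  "squeeze": 50
}}

```text
time_s: 4.48
ee_pos: [0.3759, 0.2616, 0.0075]
ee_rot: [-1.552, 0.273, -0.275]
force: [-2.3, -1.8, 13.0]
finger_gap: 0.388
```

```bash
python3 - <<'E'
from h import *
st()
E
```

```text
t 4.48 p [0.3759 0.2616 0.0075] head 70.01 ydir [ 0.001  0.001 -1.   ] F [-2.3  -1.79 12.99] T [-0.33  0.31 -0.24] gap 0.388 q [0.51 0.57 2.03 0.   0.54 0.86]
```

>>> {"method": "apply_moves", "body": {
  "increments": [
    {"translation": [0, -0.01, 0], "yaw": 0},
    {"translation": [0, -0.02, 0], "yaw": 0},
    {"translation": [0, -0.03, 0], "yaw": 0},
    {"translation": [0, -0.03, 0], "yaw": 0},
    {"translation": [0, -0.01, 0], "yaw": 0},
    {"translation": [0, 0, 0], "yaw": 0},
    {"translation": [0, 0, 0], "yaw": 0}
  ]
}}

```text
time_s: 5.07
ee_pos: [0.375, 0.2611, 0.1058]
ee_rot: [-1.553, 0.274, -0.273]
force: [0.7, -0.8, -6.6]
finger_gap: 0.39
```

```bash
python3 - <<'E'
from h import *
st(); snap('wrist','w6')
st(); snap('side','s6')
im=cv2.imread('pics/s6.png'); cv2.imwrite('pics/s6a.png',cv2.resize(im[200:300,220:360],None,fx=5,fy=5,interpolation=cv2.INTER_CUBIC))
E
```

```text
t 5.07 p [0.375  0.2611 0.1058] head 70.03 ydir [-0. -0. -1.] F [ 0.7  -0.85 -6.65] T [-0.07  0.01  0.04] gap 0.39 q [ 0.51  0.37  1.99 -0.    0.77  0.85]
t 5.12 p [0.3746 0.2609 0.1051] head 70.03 ydir [-0.002 -0.001 -1.   ] F [-0.57 -0.48 -6.48] T [ 0.01  0.04 -0.02] gap 0.392 q [0.51 0.37 1.99 0.   0.77 0.85]
```

View pics/w6.png

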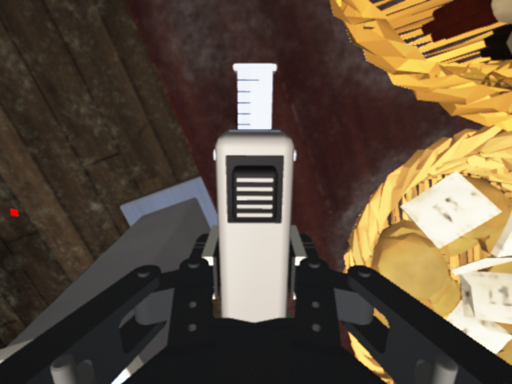

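View pics/s6a.png

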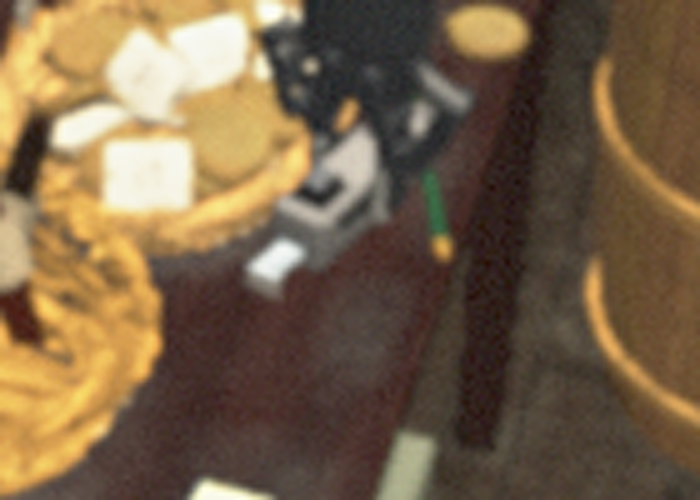

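```bash
python3 - <<'E'
from h import *
c=load('w6'); p=np.array([.375,.2611,.1058]); r=np.radians(70.03);ux=np.array([np.cos(r),np.sin(r)]);uy=np.array([np.sin(r),-np.cos(r)])
for n,u,v,dz in [('button',254.5,193,.0425),('hook L',234,65,.0090),('hook R',277,65,.0090),('fl',217,138,.0325),('fr',293,138,.0325)]:
    q=px(c,u,v,p[2]+dz)[:2]-p[:2]; print(n,(q@ux).round(4),(q@uy).round(4))
E
```

```text
button 0.0425 0.0006
hook L 0.0926 -0.0087
hook R 0.0927 0.0108
fl 0.0625 -0.0145
fr 0.0625 0.0161
```

>>> {"method": "apply_moves", "body": {
  "increments": [
    {"translation": [0, -0.015, 0], "yaw": -0.1205},
    {"translation": [0, -0.015, 0], "yaw": -0.1205},
    {"translation": [0, -0.015, 0], "yaw": -0.1205},
    {"translation": [0, -0.01, 0], "yaw": -0.1205},
    {"translation": [0.0027, 0, -0.02], "yaw": 0},
    {"translation": [0.0027, 0, -0.0377], "yaw": 0},
    {"translation": [0.0027, 0, -0.0377], "yaw": 0},
    {"translation": [0.0027, 0, -0.0377], "yaw": 0}
  ]
}}

```text
time_s: 5.83
ee_pos: [0.403, 0.1293, 0.1598]
ee_rot: [-1.569, -0.104, 0.108]
force: [1.6, -0.2, -5.4]
finger_gap: 0.391
```

>>> {"method": "apply_moves", "body": {
  "increments": [
    {"translation": [0.0027, 0, -0.0377], "yaw": 0},
    {"translation": [0.0027, 0, -0.0377], "yaw": 0},
    {"translation": [0.0027, 0, -0.0377], "yaw": 0},
    {"translation": [0.0027, 0, -0.0377], "yaw": 0},
    {"translation": [0.0027, 0, -0.0377], "yaw": 0},
    {"translation": [0.0027, 0, -0.0377], "yaw": 0},
    {"translation": [0.0027, 0, -0.0377], "yaw": 0},
    {"translation": [0, 0, -0.02], "yaw": 0}
  ]
}}

```text
time_s: 6.5
ee_pos: [0.4603, -0.1514, 0.1596]
ee_rot: [-1.568, -0.102, 0.105]
force: [0.5, 0.7, -5.9]
finger_gap: 0.392
```

```bash
python3 - <<'E'
from h import *
to([.4674,-.1828,.07],97.65)
E
```

```text
t 6.5 p [ 0.4603 -0.1514  0.1596] head 97.55 ydir [-0.002  0.    -1.   ] F [ 0.48  0.71 -5.89] T [ 0.06  0.04 -0.  ] gap 0.392 q [-0.41  0.33  1.89 -0.    0.93 -0.54]
tool delta [ 0.003   0.0896 -0.032 ] yaw -0.0018
```

>>> {"method": "apply_moves", "body": {
  "increments": [
    {"translation": [0.003, 0.01, -0.02], "yaw": 0},
    {"translation": [0, 0.03, -0.012], "yaw": 0},
    {"translation": [0, 0.03, 0], "yaw": 0},
    {"translation": [0, 0.02, 0], "yaw": 0},
    {"translation": [0, 0, 0], "yaw": 0},
    {"translation": [0, 0, 0], "yaw": 0}
  ]
}}

```text
time_s: 7.0
ee_pos: [0.4665, -0.1789, 0.0698]
ee_rot: [-1.566, -0.102, 0.108]
force: [0.4, -0.4, -5.3]
finger_gap: 0.387
```

```bash
python3 - <<'E'
from h import *
snap('wrist','w7'); to([.4674,-.1828,.0175],97.65)
im=cv2.imread('pics/w7.png'); cv2.imwrite('pics/w7a.png',cv2.resize(im[20:240,160:350],None,fx=3.5,fy=2.7,interpolation=cv2.INTER_CUBIC))
E
```

```text
t 7.05 p [ 0.4675 -0.1793  0.0711] head 97.65 ydir [-0.001  0.001 -1.   ] F [ 0.47 -0.25 -3.84] T [-0.01 -0.01  0.03] gap 0.39 q [-0.46  0.5   1.9  -0.    0.74 -0.59]
tool delta [-0.0005  0.0536 -0.0035] yaw 0.0
```

View pics/w7.png

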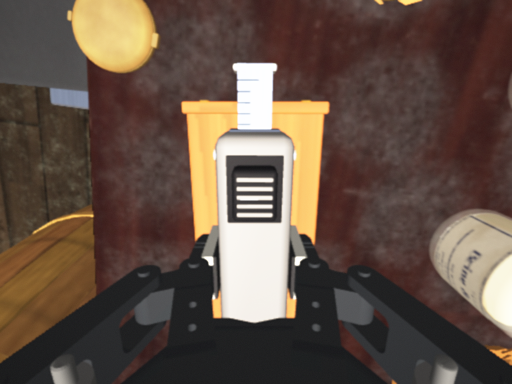

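```bash
python3 - <<'E'
from h import *
c=load('w7'); p=np.array([.4668,-.179,.0700]); r=np.radians(97.65);ux=np.array([np.cos(r),np.sin(r)]);uy=np.array([np.sin(r),-np.cos(r)])
for n,u,v,z in [('button',255,193,p[2]+.0425),('hook L',234,65,p[2]+.009),('hook R',277,65,p[2]+.009),('lipL',182,102,.022),('lipR',329,102,.022)]:
    X=px(c,u,v,z)[:2];q=X-p[:2]; print(n,X.round(4),(q@ux).round(4),(q@uy).round(4))
E
```

```text
button [ 0.4621 -0.1368] 0.0424 0.0009
hook L [ 0.4459 -0.0884] 0.0926 -0.0087
hook R [ 0.4652 -0.0858] 0.0926 0.0108
lipL [ 0.4088 -0.1084] 0.0777 -0.0481
lipR [ 0.5066 -0.0952] 0.0777 0.0506
```

View pics/w7a.png

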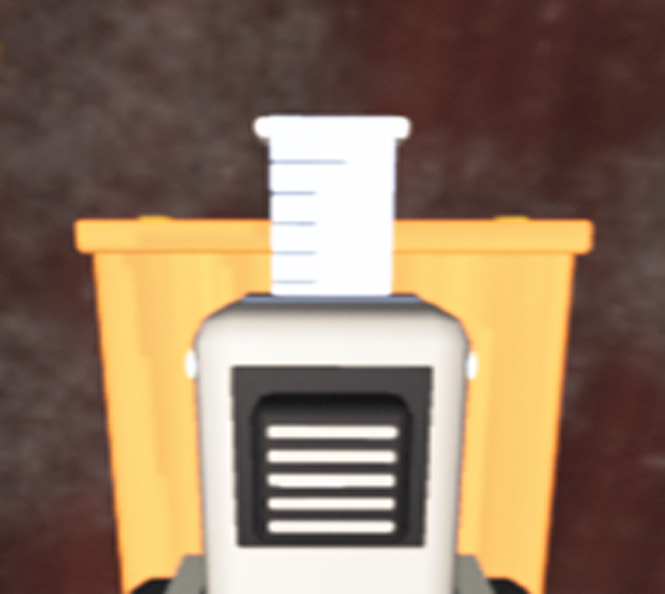

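>>> {"method": "apply_moves", "body": {
  "increments": [
    {"translation": [0, 0, -0.0035], "yaw": 0},
    {"translation": [0, 0.02, 0], "yaw": 0},
    {"translation": [0, 0.02, 0], "yaw": 0},
    {"translation": [0, 0.01, 0], "yaw": 0},
    {"translation": [0, 0, 0], "yaw": 0},
    {"translation": [0, 0, 0], "yaw": 0}
  ]
}}

```text
time_s: 7.55
ee_pos: [0.4684, -0.1831, 0.022]
ee_rot: [-1.569, -0.105, 0.105]
force: [-0.4, -0.1, -5.9]
finger_gap: 0.39
```

```bash
python3 - <<'E'
from h import *
st()
E
```

```text
t 7.55 p [ 0.4684 -0.1831  0.022 ] head 97.65 ydir [ 0. -0. -1.] F [-0.36 -0.08 -5.88] T [0.03 0.03 0.  ] gap 0.39 q [-0.47  0.59  1.91 -0.    0.64 -0.6 ]
```

>>> {"method": "apply_moves", "body": {
  "increments": [
    {"translation": [0, 0.002, 0], "yaw": 0},
    {"translation": [0, 0.001, 0], "yaw": 0},
    {"translation": [0, 0, 0], "yaw": 0},
    {"translation": [0, 0, 0], "yaw": 0}
  ]
}}

```text
time_s: 7.88
ee_pos: [0.4682, -0.183, 0.0188]
ee_rot: [-1.569, -0.105, 0.104]
force: [0.4, -0.7, -5.9]
finger_gap: 0.392
```

>>> {"method": "apply_moves", "body": {
  "increments": [
    {"translation": [0, 0.001, 0], "yaw": 0},
    {"translation": [0, 0, 0], "yaw": 0},
    {"translation": [0, 0, 0], "yaw": 0}
  ]
}}

```text
time_s: 8.13
ee_pos: [0.4683, -0.183, 0.0176]
ee_rot: [-1.569, -0.105, 0.104]
force: [-0.3, -0.9, -0.8]
finger_gap: 0.387
```

>>> {"method": "apply_moves", "body": {
  "increments": [
    {"translation": [0, 0.0005, 0], "yaw": 0},
    {"translation": [0, 0, 0], "yaw": 0},
    {"translation": [0, 0, 0], "yaw": 0}
  ]
}}

```text
time_s: 8.38
ee_pos: [0.4683, -0.183, 0.0176]
ee_rot: [-1.569, -0.105, 0.104]
force: [-2.9, 0.7, 7.2]
finger_gap: 0.393
```

>>> {"method": "apply_moves", "body": {
  "increments": [
    {"translation": [0, -0.0005, 0], "yaw": 0},
    {"translation": [0, 0, -0.003], "yaw": 0},
    {"translation": [0, 0, -0.003], "yaw": 0},
    {"translation": [0, 0, 0], "yaw": 0},
    {"translation": [0, 0, 0], "yaw": 0}
  ]
}}

```text
time_s: 8.8
ee_pos: [0.4688, -0.1886, 0.0176]
ee_rot: [-1.568, -0.105, 0.105]
force: [-2.0, 5.1, 5.9]
finger_gap: 0.39
```

```bash
python3 - <<'E'
from h import *
st();snap('wrist','w8'); snap('side','s8')
im=cv2.imread('pics/s8.png'); cv2.imwrite('pics/s8a.png',cv2.resize(im[130:210,230:350],None,fx=6,fy=6,interpolation=cv2.INTER_CUBIC))
im=cv2.imread('pics/w8.png'); cv2.imwrite('pics/w8a.png',cv2.resize(im[20:240,160:350],None,fx=3.5,fy=2.7,interpolation=cv2.INTER_CUBIC))
E
```

```text
t 8.8 p [ 0.4688 -0.1886  0.0176] head 97.64 ydir [-0.  0. -1.] F [-1.96  5.06  5.86] T [0.75 0.25 0.04] gap 0.39 q [-0.47  0.6   1.9   0.    0.63 -0.61]
```

View pics/w8a.png

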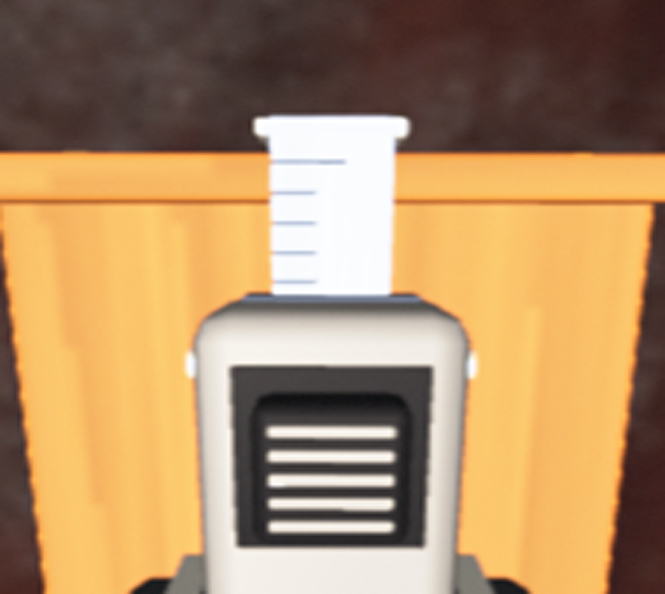

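View pics/s8a.png

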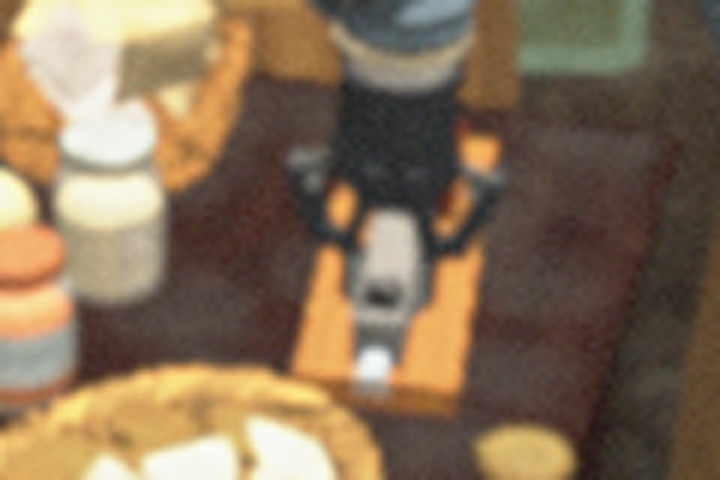

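>>> {"method": "apply_moves", "body": {
  "increments": [
    {"translation": [0, -0.0012, 0], "yaw": 0},
    {"translation": [0, 0, -0.006], "yaw": 0},
    {"translation": [0, 0, -0.01], "yaw": 0},
    {"translation": [0, 0, -0.01], "yaw": 0},
    {"translation": [0, 0, 0], "yaw": 0},
    {"translation": [0, 0, 0], "yaw": 0}
  ]
}}

```text
time_s: 9.4
ee_pos: [0.4721, -0.2153, 0.0183]
ee_rot: [-1.568, -0.104, 0.104]
force: [0.2, 1.5, -5.7]
finger_gap: 0.393
```

```bash
python3 - <<'E'
from h import *
st();snap('wrist','w9')
im=cv2.imread('pics/w9.png'); cv2.imwrite('pics/w9a.png',cv2.resize(im[0:240,160:350],None,fx=3.5,fy=2.5,interpolation=cv2.INTER_CUBIC))
E
```

```text
t 9.4 p [ 0.4721 -0.2153  0.0183] head 97.56 ydir [-0.  0. -1.] F [ 0.18  1.46 -5.7 ] T [ 0.37 -0.   -0.02] gap 0.393 q [-0.52  0.62  1.87  0.    0.65 -0.65]
```

View pics/w9a.png

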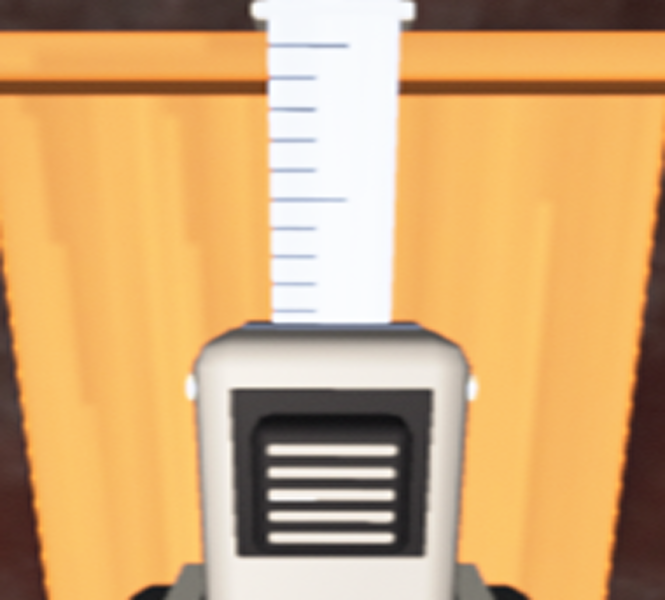

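>>> {"method": "apply_moves", "body": {
  "increments": [
    {"translation": [0, 0, -0.01], "yaw": 0},
    {"translation": [0, 0, -0.008], "yaw": 0},
    {"translation": [0, 0, -0.005], "yaw": 0},
    {"translation": [0, 0, 0], "yaw": 0},
    {"translation": [0, 0, 0], "yaw": 0},
    {"translation": [0, 0, 0], "yaw": 0}
  ]
}}

```text
time_s: 9.95
ee_pos: [0.4752, -0.2372, 0.0184]
ee_rot: [-1.568, -0.104, 0.105]
force: [-0.7, 1.4, -5.2]
finger_gap: 0.39
```

```bash
python3 - <<'E'
from h import *
st();snap('top','t10');snap('side','s10');st()
im=cv2.imread('pics/t10.png'); cv2.imwrite('pics/t10a.png',cv2.resize(im[170:240,275:400],None,fx=6,fy=6,interpolation=cv2.INTER_CUBIC))
im=cv2.imread('pics/s10.png'); cv2.imwrite('pics/s10a.png',cv2.resize(im[130:210,230:350],None,fx=6,fy=6,interpolation=cv2.INTER_CUBIC))
E
```

```text
t 9.95 p [ 0.4752 -0.2372  0.0184] head 97.63 ydir [-0.  0. -1.] F [-0.66  1.43 -5.23] T [0.3  0.11 0.06] gap 0.39 q [-0.55  0.63  1.84  0.    0.67 -0.68]
t 10.05 p [ 0.4752 -0.237   0.0184] head 97.65 ydir [-0.  0. -1.] F [-1.16  1.89 -5.65] T [0.3  0.14 0.07] gap 0.388 q [-0.55  0.63  1.84  0.    0.67 -0.68]
```

View pics/t10a.png

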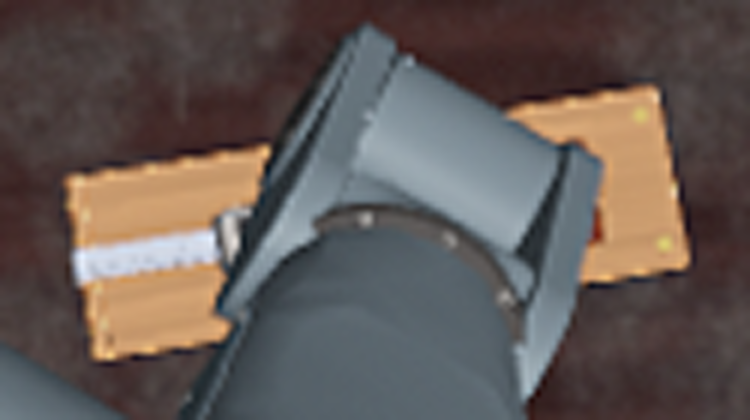

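View pics/s10a.png

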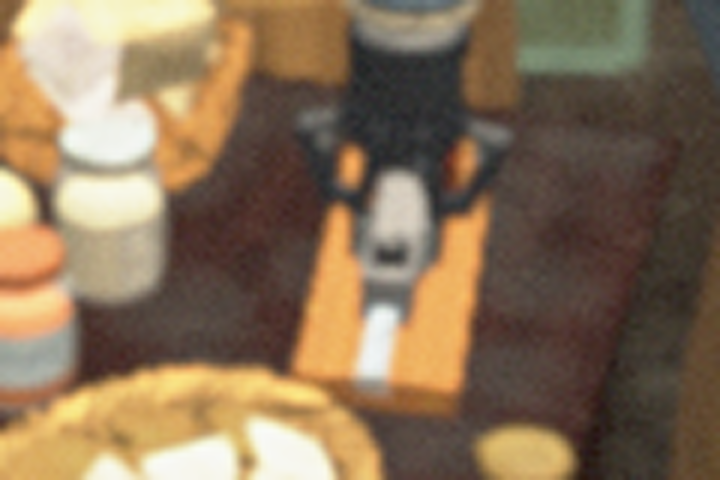

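>>> {"method": "apply_moves", "body": {
  "increments": [
    {"translation": [0, 0, -0.001], "yaw": 0},
    {"translation": [0, 0, -0.001], "yaw": 0},
    {"translation": [0, 0, -0.001], "yaw": 0},
    {"translation": [0, 0, 0], "yaw": 0}
  ]
}}

```text
time_s: 10.38
ee_pos: [0.4757, -0.2405, 0.0185]
ee_rot: [-1.568, -0.105, 0.105]
force: [-0.8, 2.3, -6.0]
finger_gap: 0.388
```

>>> {"method": "apply_moves", "body": {
  "increments": [
    {"translation": [0, 0, -0.0005], "yaw": 0},
    {"translation": [0, 0, -0.0005], "yaw": 0},
    {"translation": [0, 0, 0], "yaw": 0}
  ]
}}

```text
time_s: 10.63
ee_pos: [0.4758, -0.2414, 0.0185]
ee_rot: [-1.568, -0.105, 0.105]
force: [-0.6, 1.8, -5.5]
finger_gap: 0.39
```

>>> {"method": "apply_moves", "body": {
  "increments": [
    {"translation": [0, 0, -0.0005], "yaw": 0},
    {"translation": [0, 0, 0], "yaw": 0}
  ]
}}

```text
time_s: 10.8
ee_pos: [0.4759, -0.2419, 0.0185]
ee_rot: [-1.568, -0.105, 0.105]
force: [-1.8, 2.3, -5.5]
finger_gap: 0.392
```

>>> {"method": "apply_moves", "body": {
  "increments": [
    {"translation": [0, 0, -0.0005], "yaw": 0},
    {"translation": [0, 0, 0], "yaw": 0}
  ]
}}

```text
time_s: 10.97
ee_pos: [0.476, -0.2424, 0.0185]
ee_rot: [-1.568, -0.105, 0.105]
force: [-1.0, 1.7, -6.4]
finger_gap: 0.39
```

>>> {"method": "apply_moves", "body": {
  "increments": [
    {"translation": [0, 0, -0.0005], "yaw": 0},
    {"translation": [0, 0, 0], "yaw": 0}
  ]
}}

```text
time_s: 11.13
ee_pos: [0.4761, -0.2429, 0.0185]
ee_rot: [-1.568, -0.105, 0.105]
force: [-1.1, 1.9, -6.2]
finger_gap: 0.387
```

>>> {"method": "apply_moves", "body": {
  "increments": [
    {"translation": [0, 0, -0.0005], "yaw": 0},
    {"translation": [0, 0, 0], "yaw": 0}
  ]
}}

```text
time_s: 11.3
ee_pos: [0.4761, -0.2434, 0.0185]
ee_rot: [-1.568, -0.105, 0.105]
force: [-1.2, 2.0, -6.8]
finger_gap: 0.386
```

>>> {"method": "apply_moves", "body": {
  "increments": [
    {"translation": [0, 0, -0.0005], "yaw": 0},
    {"translation": [0, 0, 0], "yaw": 0}
  ]
}}

```text
time_s: 11.47
ee_pos: [0.4762, -0.2439, 0.0185]
ee_rot: [-1.568, -0.105, 0.105]
force: [-0.1, 2.0, -5.8]
finger_gap: 0.385
```

>>> {"method": "apply_moves", "body": {
  "increments": [
    {"translation": [0, 0, -0.0005], "yaw": 0},
    {"translation": [0, 0, 0], "yaw": 0}
  ]
}}

```text
time_s: 11.63
ee_pos: [0.4762, -0.2439, 0.0185]
ee_rot: [-1.568, -0.105, 0.105]
force: [-0.1, 4.5, -3.7]
finger_gap: 0.389
```

>>> {"method": "apply_moves", "body": {
  "increments": [
    {"translation": [0, 0, -0.0005], "yaw": 0},
    {"translation": [0, 0, 0], "yaw": 0}
  ]
}}

```text
time_s: 11.8
ee_pos: [0.4763, -0.2442, 0.0185]
ee_rot: [-1.567, -0.105, 0.105]
force: [-0.3, 7.5, -4.3]
finger_gap: 0.388
```

```bash
python3 - <<'E'
from h import *
st();snap('top','t11');snap('side','s11');st()
im=cv2.imread('pics/t11.png'); cv2.imwrite('pics/t11a.png',cv2.resize(im[170:240,275:400],None,fx=6,fy=6,interpolation=cv2.INTER_CUBIC))
im=cv2.imread('pics/s11.png'); cv2.imwrite('pics/s11a.png',cv2.resize(im[140:190,270:330],None,fx=10,fy=10,interpolation=cv2.INTER_CUBIC))
E
```

```text
t 11.8 p [ 0.4763 -0.2442  0.0185] head 97.65 ydir [-0.     0.001 -1.   ] F [-0.32  7.49 -4.33] T [0.92 0.08 0.23] gap 0.388 q [-0.56  0.64  1.82  0.    0.68 -0.7 ]
t 11.9 p [ 0.4763 -0.2443  0.0185] head 97.65 ydir [-0.     0.001 -1.   ] F [ 0.22  6.83 -4.96] T [0.89 0.05 0.15] gap 0.39 q [-0.56  0.64  1.82  0.    0.68 -0.7 ]
```

View pics/s11a.png

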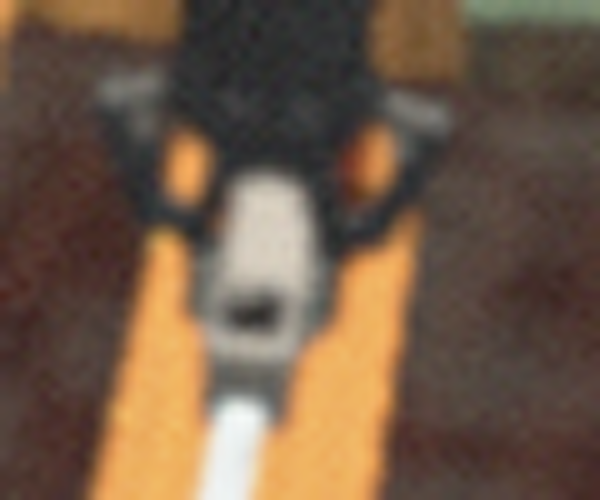

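>>> {"method": "apply_moves", "body": {
  "increments": [
    {"translation": [0, 0, 0.0006], "yaw": 0},
    {"translation": [0, 0.0008, 0], "yaw": 0},
    {"translation": [0, 0, 0], "yaw": 0},
    {"translation": [0, 0, 0], "yaw": 0}
  ]
}}

```text
time_s: 12.23
ee_pos: [0.4763, -0.2442, 0.0177]
ee_rot: [-1.568, -0.105, 0.104]
force: [-0.1, 3.6, -5.8]
finger_gap: 0.395
```

```bash
python3 - <<'E'
from h import *
st()
E
```

```text
t 12.23 p [ 0.4763 -0.2442  0.0177] head 97.63 ydir [ 0.  0. -1.] F [-0.11  3.58 -5.82] T [0.55 0.03 0.06] gap 0.395 q [-0.56  0.64  1.83  0.    0.68 -0.69]
```

>>> {"method": "apply_moves", "body": {
  "increments": [
    {"translation": [0, 0.0004, 0], "yaw": 0},
    {"translation": [0, 0, 0], "yaw": 0},
    {"translation": [0, 0, 0], "yaw": 0}
  ]
}}

```text
time_s: 12.48
ee_pos: [0.4763, -0.2442, 0.0175]
ee_rot: [-1.568, -0.105, 0.105]
force: [-2.4, 4.3, 0.8]
finger_gap: 0.391
```

>>> {"method": "apply_moves", "body": {
  "increments": [
    {"translation": [0, 0, 0], "yaw": 0},
    {"translation": [0, 0, 0], "yaw": 0},
    {"translation": [0, 0, 0], "yaw": 0},
    {"translation": [0, 0, 0], "yaw": 0},
    {"translation": [0, 0, 0], "yaw": 0}
  ],
  "grip": 60
}}

```text
time_s: 12.9
ee_pos: [0.4764, -0.2445, 0.0174]
ee_rot: [-1.569, -0.105, 0.104]
force: [0.1, -0.3, -0.6]
finger_gap: 0.764
```

```bash
python3 - <<'E'
from h import *
st();snap('wrist','w12')
im=cv2.imread('pics/w12.png'); cv2.imwrite('pics/w12a.png',cv2.resize(im[0:330,130:380],None,fx=2.4,fy=1.8,interpolation=cv2.INTER_CUBIC))
E
```

```text
t 12.9 p [ 0.4764 -0.2445  0.0174] head 97.64 ydir [ 0.001 -0.    -1.   ] F [ 0.1  -0.34 -0.61] T [-0.01 -0.02 -0.05] gap 0.764 q [-0.56  0.64  1.83 -0.    0.67 -0.69]
```

View pics/w12a.png

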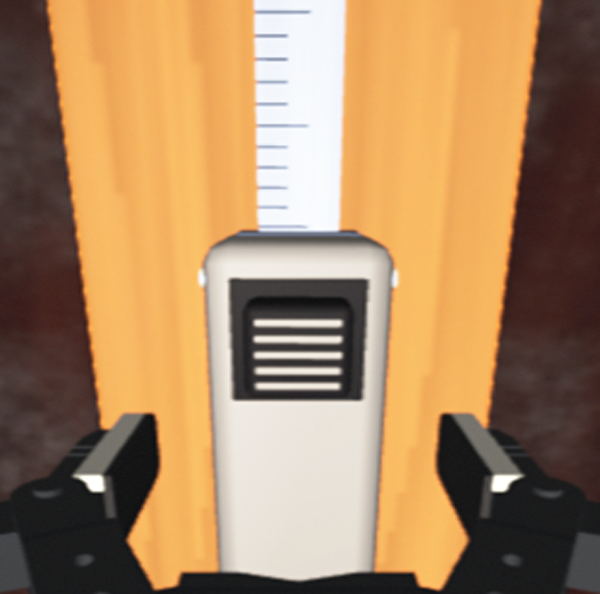

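>>> {"method": "apply_moves", "body": {
  "increments": [
    {"translation": [0, -0.015, 0], "yaw": 0},
    {"translation": [0, -0.03, 0], "yaw": 0},
    {"translation": [0, -0.04, 0], "yaw": 0},
    {"translation": [0, -0.04, 0], "yaw": 0},
    {"translation": [0, -0.03, -0.025], "yaw": 0},
    {"translation": [0, -0.01, -0.04], "yaw": 0},
    {"translation": [0, 0, -0.02], "yaw": 0},
    {"translation": [0, 0, 0], "yaw": 0}
  ]
}}

```text
time_s: 13.62
ee_pos: [0.488, -0.3322, 0.1834]
ee_rot: [-1.571, -0.105, 0.101]
force: [0.3, -0.8, -0.4]
finger_gap: 0.768
```

```bash
python3 - <<'E'
from h import *
st();snap('wrist','w13')
E
```

```text
t 13.62 p [ 0.488  -0.3322  0.1834] head 97.51 ydir [ 0.003 -0.003 -1.   ] F [ 0.33 -0.82 -0.42] T [ 0.03 -0.   -0.03] gap 0.768 q [-0.68  0.47  1.59 -0.    1.07 -0.81]
```

View pics/w13.png

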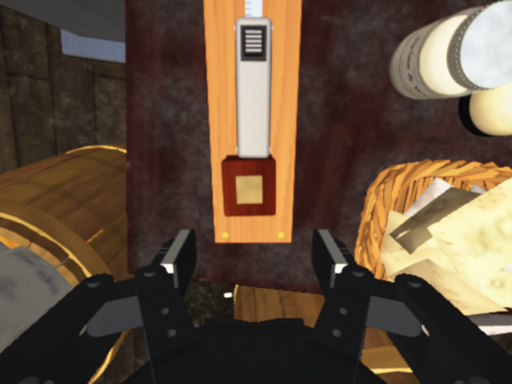

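```bash
python3 - <<'E'
from h import *
im=cv2.imread('pics/w13.png'); cv2.imwrite('pics/w13a.png',cv2.resize(im[135:225,205:305],None,fx=7,fy=6.5,interpolation=cv2.INTER_CUBIC))
E
```

```text
(no output)
```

View pics/w13a.png

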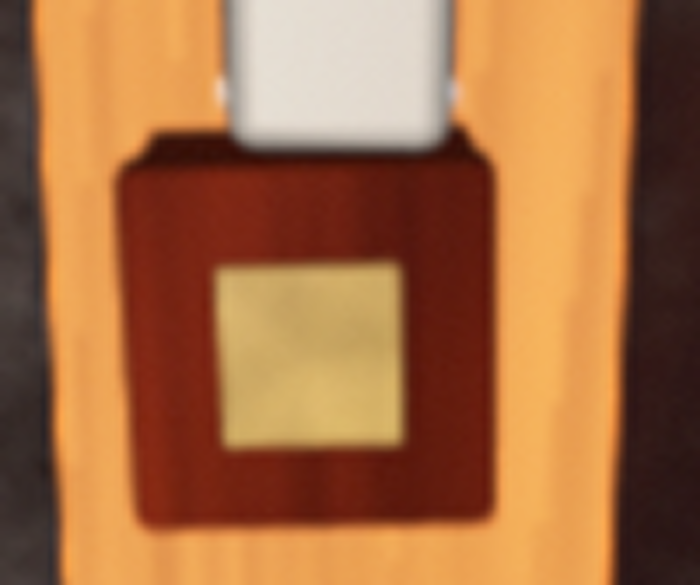

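```bash
python3 - <<'E'
from h import *
c=load('w13'); L=np.array([.4565,-.1012]); r=np.radians(97.65);ux=np.array([np.cos(r),np.sin(r)]);uy=np.array([np.sin(r),-np.cos(r)])
for n,u,v,z in [('caseback top',340,152,.047),('box base L',155,133,.01),('box base R',458,130,.01),('boxtop edgeL',125,172,.054),('boxtop R',490,165,.054),('boxtop edge mid',340,166,.055)]:
    X=px(c,205+(u+.5)/7-.5,135+(v+.5)/6.5-.5,z)[:2];q=X-L; print(n,X.round(4),(q@ux).round(4),(q@uy).round(4))
E
```

```text
caseback top [ 0.4852 -0.3094] -0.2102 0.0008
box base L [ 0.4548 -0.3169] -0.2136 -0.0304
box base R [ 0.5053 -0.3097] -0.2131 0.0206
boxtop edgeL [ 0.4544 -0.3154] -0.212 -0.0306
boxtop R [ 0.507  -0.3073] -0.211 0.0226
boxtop edge mid [ 0.4853 -0.3102] -0.2109 0.0008
```

```bash
python3 - <<'E'
from h import *
to([.4715,-.2027,.09],97.65)
E
```

```text
t 13.67 p [ 0.4875 -0.3301  0.1824] head 97.53 ydir [ 0.001 -0.001 -1.   ] F [ 0.86  0.24 -0.67] T [0.04 0.02 0.04] gap 0.767 q [-0.67  0.47  1.6  -0.    1.07 -0.81]
tool delta [0.0008 0.0923 0.1284] yaw -0.0021
```

>>> {"method": "apply_moves", "body": {
  "increments": [
    {"translation": [0, 0, 0.035], "yaw": -0.002},
    {"translation": [0, 0, 0.035], "yaw": 0},
    {"translation": [0, 0, 0.035], "yaw": 0},
    {"translation": [0.001, 0.02, 0.0234], "yaw": 0},
    {"translation": [0, 0.03, 0], "yaw": 0},
    {"translation": [0, 0.03, 0], "yaw": 0},
    {"translation": [0, 0.012, 0], "yaw": 0},
    {"translation": [0, 0, 0], "yaw": 0}
  ],
  "grip": 255,
  "squeeze": 20
}}

```text
time_s: 14.33
ee_pos: [0.4694, -0.1993, 0.0875]
ee_rot: [-1.565, -0.103, 0.111]
force: [-1.0, -0.2, -0.9]
finger_gap: -0.0
```

```bash
python3 - <<'E'
from h import *
to([.4715,-.2027,.062],97.65);snap('wrist','w14')
im=cv2.imread('pics/w14.png'); cv2.imwrite('pics/w14a.png',cv2.resize(im[100:384,150:360],None,fx=2.8,fy=2.1,interpolation=cv2.INTER_CUBIC))
E
```

```text
t 14.33 p [ 0.4694 -0.1993  0.0875] head 97.81 ydir [-0.005  0.003 -1.   ] F [-0.97 -0.16 -0.87] T [ 0.02 -0.01 -0.  ] gap -0.0 q [-0.49  0.49  1.87  0.    0.79 -0.63]
tool delta [ 0.0018  0.0255 -0.0038] yaw 0.0027
```

View pics/w14a.png

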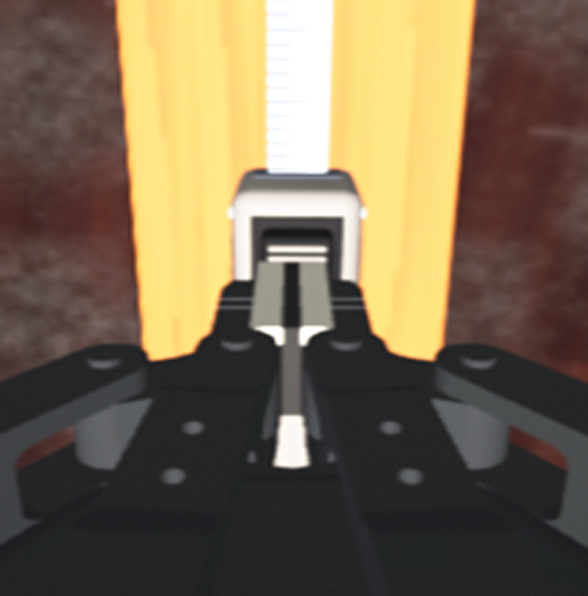

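>>> {"method": "apply_moves", "body": {
  "increments": [
    {"translation": [0, 0.01, 0], "yaw": 0},
    {"translation": [0, 0, 0], "yaw": 0},
    {"translation": [0, 0, 0], "yaw": 0},
    {"translation": [0, 0, 0], "yaw": 0}
  ]
}}

```text
time_s: 14.72
ee_pos: [0.4715, -0.2012, 0.0809]
ee_rot: [-1.569, -0.107, 0.106]
force: [-0.6, -0.7, 0.5]
finger_gap: 0.001
```

```bash
python3 - <<'E'
from h import *
to([.4715,-.2027,.062],97.65)
E
```

```text
t 14.72 p [ 0.4715 -0.2012  0.0809] head 97.76 ydir [ 0.001 -0.    -1.   ] F [-0.57 -0.72  0.46] T [-0.01 -0.03 -0.  ] gap 0.001 q [-0.49  0.5   1.87 -0.    0.77 -0.63]
tool delta [-0.0002  0.0189 -0.0014] yaw 0.0018
```

>>> {"method": "apply_moves", "body": {
  "increments": [
    {"translation": [0, 0.005, -0.0014], "yaw": 0},
    {"translation": [0, 0.008, 0], "yaw": 0},
    {"translation": [0, 0.006, 0], "yaw": 0},
    {"translation": [0, 0, 0], "yaw": 0},
    {"translation": [0, 0, 0], "yaw": 0}
  ]
}}

```text
time_s: 15.13
ee_pos: [0.4711, -0.2023, 0.0607]
ee_rot: [-1.568, -0.105, 0.107]
force: [0.4, 0.0, 0.2]
finger_gap: 0.001
```

>>> {"method": "apply_moves", "body": {
  "increments": [
    {"translation": [0, 0.001, 0], "yaw": 0},
    {"translation": [0, 0.001, 0], "yaw": 0},
    {"translation": [0, 0.001, 0], "yaw": 0},
    {"translation": [0, 0, 0], "yaw": 0}
  ]
}}

```text
time_s: 15.47
ee_pos: [0.4715, -0.2025, 0.0583]
ee_rot: [-1.568, -0.106, 0.106]
force: [-0.4, -1.1, 0.7]
finger_gap: -0.002
```

>>> {"method": "apply_moves", "body": {
  "increments": [
    {"translation": [0, 0.001, 0], "yaw": 0},
    {"translation": [0, 0.001, 0], "yaw": 0},
    {"translation": [0, 0, 0], "yaw": 0}
  ]
}}

```text
time_s: 15.72
ee_pos: [0.4715, -0.2025, 0.0562]
ee_rot: [-1.568, -0.106, 0.106]
force: [0.3, -0.2, -0.2]
finger_gap: -0.003
```

>>> {"method": "apply_moves", "body": {
  "increments": [
    {"translation": [0, 0.0005, 0], "yaw": 0},
    {"translation": [0, 0.0005, 0], "yaw": 0},
    {"translation": [0, 0, 0], "yaw": 0}
  ]
}}

```text
time_s: 15.97
ee_pos: [0.4716, -0.2025, 0.0559]
ee_rot: [-1.568, -0.107, 0.106]
force: [-3.1, 2.3, 9.9]
finger_gap: 0.001
```

>>> {"method": "apply_moves", "body": {
  "increments": [
    {"translation": [0, 0.0005, 0], "yaw": 0},
    {"translation": [0, 0.0005, 0], "yaw": 0},
    {"translation": [0, 0, 0], "yaw": 0}
  ]
}}

```text
time_s: 16.22
ee_pos: [0.4717, -0.2025, 0.0557]
ee_rot: [-1.568, -0.107, 0.106]
force: [-5.6, 3.0, 22.4]
finger_gap: -0.0
```

>>> {"method": "apply_moves", "body": {
  "increments": [
    {"translation": [0, -0.002, 0], "yaw": 0},
    {"translation": [0, -0.01, 0], "yaw": 0},
    {"translation": [0, -0.03, 0], "yaw": 0},
    {"translation": [0, -0.04, 0], "yaw": 0},
    {"translation": [0, -0.04, -0.02], "yaw": 0},
    {"translation": [0, -0.02, -0.04], "yaw": 0},
    {"translation": [0, 0, -0.04], "yaw": 0},
    {"translation": [0, 0, -0.03], "yaw": 0}
  ]
}}

```text
time_s: 16.88
ee_pos: [0.489, -0.33, 0.1947]
ee_rot: [-1.571, -0.109, 0.104]
force: [-0.1, -0.6, 0.2]
finger_gap: -0.0
```

>>> {"method": "apply_moves", "body": {
  "increments": [
    {"translation": [0, 0, 0], "yaw": 0},
    {"translation": [0, 0, 0], "yaw": 0},
    {"translation": [0, 0, 0], "yaw": 0}
  ]
}}

```text
time_s: 17.13
ee_pos: [0.4881, -0.3266, 0.1921]
ee_rot: [-1.567, -0.106, 0.107]
force: [0.2, -0.5, -0.3]
finger_gap: 0.0
```

```bash
python3 - <<'E'
from h import *
st();snap('wrist','w15');snap('side','s15')
im=cv2.imread('pics/w15.png'); cv2.imwrite('pics/w15a.png',cv2.resize(im[0:220,180:330],None,fx=3.5,fy=2.7,interpolation=cv2.INTER_CUBIC))
im=cv2.imread('pics/s15.png'); cv2.imwrite('pics/s15a.png',cv2.resize(im[130:210,250:350],None,fx=7,fy=7,interpolation=cv2.INTER_CUBIC))
E
```

```text
t 17.13 p [ 0.4881 -0.3266  0.1921] head 97.75 ydir [-0.001  0.001 -1.   ] F [ 0.25 -0.54 -0.26] T [ 0.02  0.   -0.02] gap 0.0 q [-0.67  0.46  1.59  0.    1.09 -0.8 ]
```

View pics/w15a.png

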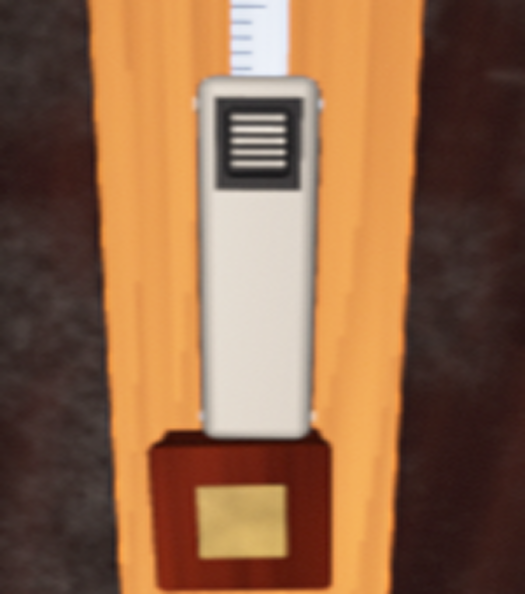

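View pics/s15a.png

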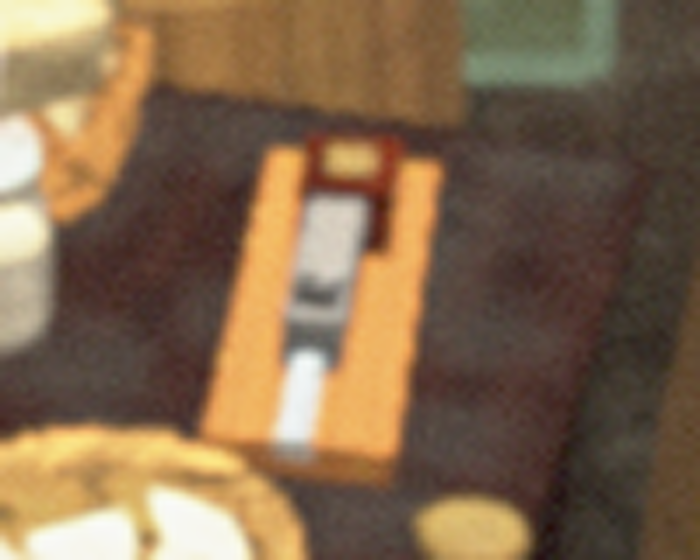

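```bash
python3 - <<'E'
from h import *
a=cv2.imread('pics/w13.png')[0:80,220:290];b=cv2.imread('pics/w15.png')[0:80,220:290]
cv2.imwrite('pics/cmp.png',cv2.resize(np.hstack([a,b]),None,fx=5.5,fy=5.5,interpolation=cv2.INTER_CUBIC))
c=load('w15'); L=np.array([.4565,-.1012]); r=np.radians(97.7);ux=np.array([np.cos(r),np.sin(r)]);uy=np.array([np.sin(r),-np.cos(r)])
for n,u,v,z in [('front',259,76,.047),('back',257,437,.047)]:
    q=px(c,180+(u+.5)/3.5-.5,(v+.5)/2.7-.5,z)[:2]-L; print(n,q@ux,q@uy)
E
```

```text
front -0.08170592069860637 0.0012432799797819371
back -0.2096171520707829 0.000846906775072062
```

View pics/cmp.png

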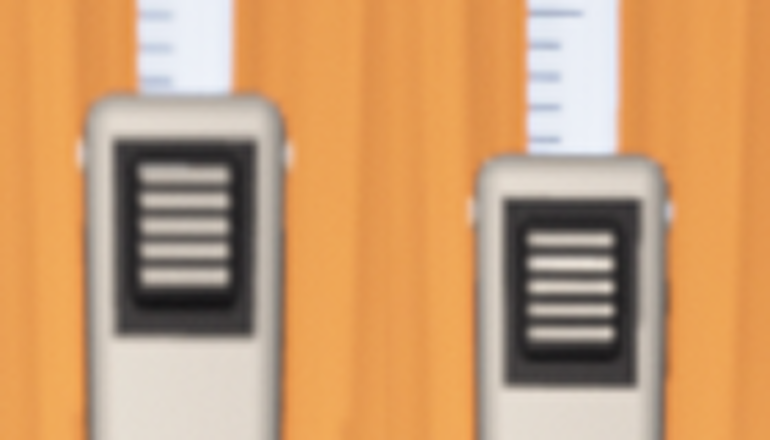

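>>> {"method": "apply_moves", "body": {
  "increments": [
    {"translation": [0, 0, 0.03], "yaw": 0},
    {"translation": [0, 0, 0.03], "yaw": 0},
    {"translation": [0, 0, 0.03], "yaw": 0},
    {"translation": [0, 0, 0.02], "yaw": 0},
    {"translation": [0, 0, 0], "yaw": 0},
    {"translation": [0, 0, 0], "yaw": 0}
  ]
}}

```text
time_s: 17.73
ee_pos: [0.4737, -0.217, 0.1926]
ee_rot: [-1.568, -0.108, 0.108]
force: [0.5, -0.8, -0.7]
finger_gap: -0.0
```

```bash
python3 - <<'E'
from h import *
st();snap('wrist','w16')
im=cv2.imread('pics/w16.png'); cv2.imwrite('pics/w16a.png',cv2.resize(im[20:240,180:330],None,fx=3.8,fy=2.7,interpolation=cv2.INTER_CUBIC))
E
```

```text
t 17.73 p [ 0.4737 -0.217   0.1926] head 97.9 ydir [ 0. -0. -1.] F [ 0.5  -0.77 -0.65] T [-0.01 -0.02  0.  ] gap -0.0 q [-0.52  0.34  1.77 -0.    1.03 -0.66]
```

View pics/w16a.png

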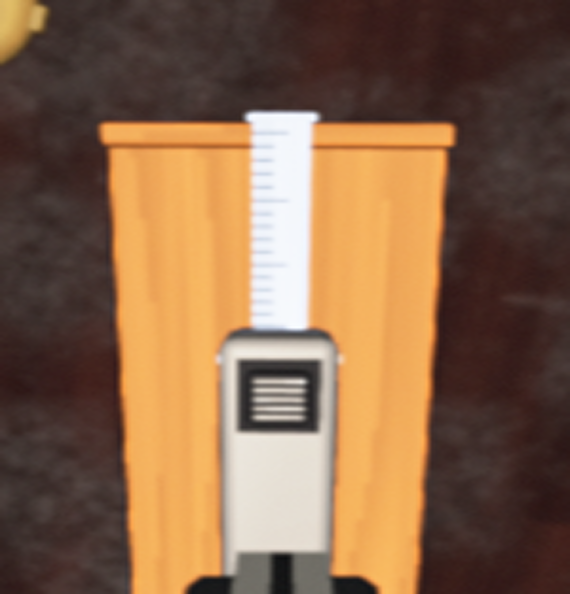

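The hook sits over the outside of the lip with the blade drawn out, and the robot is clear of everything. I'm handing the job in.

```bash
python3 -c "
from h import *
print(manip.job_done())"
```

```text
the job is handed in; nothing more can be done
None
```

The rule is lying flat on the board, hooked over the lip, drawn out about 52 mm with its back end against the box, and locked. I handed the job in at about 17.7 s, with the gripper clear of everything.

- **Hook and draw:** I gripped the rule across its 34 mm and set its hook over the lip. I then backed it along the board with its weight held in the gripper.
- **Meeting the box:** In 0.5 mm steps, the force along the board rose from about 2 N to 7.5 N, at the point the images had predicted. I eased off, set the sole down and let go. The last picture puts the rule's back 209.6 mm from the lip's outer edge.
- **Box:** It moved by less than the 2–3 mm the pictures can resolve. Measured at contact, I advanced about 0.3 mm.
- **Lock:** I pressed the button with the closed fingers until it stopped hard, about 4 mm down, at 22 N. I didn't clearly feel the expected 2 N on the way down, because the force reading is noisy by about 1 N. The before-and-after pictures fit a lowered button, but the shift is small.
- **Last pictures:** They show the hook outside the lip, the blade out, and no visible gap at the box.

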